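# Seat the rivets of a copper plaque

### The arm

A 6-joint arm with a two-finger parallel gripper is mounted at the origin on the work surface. World frame = base frame: x ahead of the robot, y to its left, z up, the work surface at z = 0. Lengths are in mm, angles in rad, forces in N, time in s.
With the tool pointing down it reaches from about 325 to 775 mm from the base axis. Payload 5.5 kg.
Tool frame: the origin (TCP) lies midway between the tips of the shut fingers; the grasp point (between the pads) lies 19 mm behind it; z points along the fingers, y is the line along which they close (so a half turn about z gives the same grasp; the last joint's range is limited). The gripper opens to 85 mm and grips with 20 to 120 N. Pads are 22 mm wide; open, the fingers measure 114 mm over their backs; the gripper's body (76 mm by 85 mm) begins 54 mm behind the grasp point. The pads swing forward as they close: fully open they stand 13 mm farther back than shut.
Start: joints at [1.101, 0.091, 1.231, -0, 1.82, -0.057], TCP at [240.711, 549.613, 231.275] pointing down, gripper open.
Joint ranges: [-2.87, 2.87], [-0.86, 2.18], [0.17, 2.46], [-1.51, 4.65], [0.06, 2.69], [-2.65, 2.65]. Speed limits (rad/s): [2.57, 2.57, 3.01, 3.14, 3.14, 3.14].

### API

Orientations are given as a rotation vector (axis times angle).
In Python, from bench import r, imaging, status, job gives the robot as it stands (r), with the cameras (imaging), the readings (status) and the job (job).
- The arm moves only by the tool shift_gripper, called as a command line: name --argument value ..., lists and objects as JSON in quotes. Schema: {"type":"object","properties":{"rows":{"type":"array","items":{"type":"object","properties":{"x":{"type":"number"},"y":{"type":"number"},"z":{"type":"number"},"twist":{"type":"number"}},"additionalProperties":false},"minItems":1,"maxItems":10},"finger_gap":{"type":"number"},"squeeze":{"type":"number"},"only":{"type":"string"},"quiet":{"type":"boolean"},"lines":{"type":"string"}},"required":["rows"],"additionalProperties":false}. rows is a list of rows, 1 to 10 of them, each an object with the fields x, y, z (the shift in fractions of the full range, 1 being 600 mm), twist (a turn about the tool's z in a scale on which 1.0 is 2 rad); a field left out counts as zero; each row is the pose to reach, as a shift and turn from the pose commanded when the call began, along the tool's axes at that moment; what a row does not reach only later rows make up. A row lasts 1/12 s, in which the tool goes at most 41.7 mm and 0.125 rad, less where a joint would pass 70% of its speed; a pose out of reach is approached as far as the arm can. finger_gap is the finger opening in mm, set as the call begins (left out keeps the last). The fingers move at their own pace and stop on an object; squeeze is the grip in N (left out, the last holds). Time passes only in rows, so rows that do not move let the fingers close. The tool returns the time, the measured TCP pose, the force, the opening and the grip force at its end. only (a regular expression) keeps the lines of the reply that match it, lines (a string "A,B") keeps lines A to B, and quiet returns only ok. No shift or turn number may pass 1 either way. Input that does not fit is refused with a message, and nothing moves.
- status.observe(): the state, without advancing time (a new reading comes with each control period).
- imaging.capture(name): name is "scene" or "side" or "wrist"; returns (picture, depth): 384x512x3 uint8, red, green, blue; 384x512 float32, mm along the optical axis (not along the pixel's ray), 0 where there is no reading.
- imaging.camera_info(name): a dict with "mtx" (3x3 intrinsics, pixels), "rvec" (rotation vector, rad) and "tvec" (3), from world to camera coordinates, as OpenCV has them. Camera axes: x right, y down, z forward; pixel columns grow to the right and rows downward; lengths in mm; the calibration is good to about 2 mm. A picture is of the moment at which its call begins: read the wrist's pose just before it. camera_info takes no time and is no camera call; for the wrist camera it gives the pose at the moment of the call.
- job.job_done(): hands the job in; it is judged then, once.
The state is a dict: "t": time; "joint_positions": joint angles; "dq": joint speeds; "effort": joint torques, N m; "ee_pos": TCP position; "tool_rot": TCP orientation; "contact_force": force on the tool from outside, world axes, zero at the start; "torque": the same for the moment, N m; "width": finger opening in mm; "grasp_force": force on a finger pad.
Only numpy, scipy, OpenCV 4.12 (cv2) and the standard library are available. Lean on these libraries where they do the work, as an engineer would, in place of code of your own. Each camera call takes 0.05 s, during which the arm holds its last target. There are 200 camera calls.

### The job

Three steel rivets stand loose and proud in the copper plaque on its wooden block. Press each one gently down with the fingertips until it sits fully home, its rubber washer resting on the copper: first the square-headed rivet, then the large round one, then the small round one. Do not pull any rivet up, do not ram or hammer them, and leave the copper gourd, the hammer and the glass jar where they are.

Things in the scene. Friction and masses are not known exactly. Their poses are not given: they have to be found in the camera images.
- plaque: copper plaque 200 (x) x 160 (y) x 6 mm on a hardwood block 230 x 190 x 34 mm, fixed to the bench. Origin at the centre of the block's underside, on the bench; z up. The plaque's top face is 40 mm above the origin, with a low raised border and a leaf pattern up to 1.5 mm high. The three rivets stand upright in it at least 70 mm apart (centre to centre), any rivet at any of the three places.
- rivet_square_top (a point): centre of the top face of the rivet with a square steel head, 28 x 28 mm, flat on top. The head is 6 mm thick, on a 2 mm black rubber washer that gives about 1 mm per 8 N (2 mm at most) and springs back; the top is 48 mm above the bench when fully home and 55 to 58 mm at the start. z up
- rivet_large_top (a point): centre of the top face of the rivet with the large round steel head, 38 mm across at the foot, bevelled to a flat top 28 mm across. The head is 6 mm thick, on a 2 mm black rubber washer that gives about 1 mm per 8 N (2 mm at most) and springs back; the top is 48 mm above the bench when fully home and 55 to 58 mm at the start. z up
- rivet_small_top (a point): centre of the top face of the rivet with the small round steel head, 16 mm across, flat on top. The head is 6 mm thick, on a 2 mm black rubber washer that gives about 1 mm per 8 N (2 mm at most) and springs back; the top is 48 mm above the bench when fully home and 55 to 58 mm at the start. z up
- rivet_square (a joint): how far the square-headed rivet is pressed down, m: 0 to 0.003 at the start, 0.010 when it is home, its washer resting on the copper (hard stop); negative if pulled up. It slides stiffly, about 3 N of friction, with no spring, and stays where it is left
- rivet_large (a joint): how far the large round rivet is pressed down, m: 0 to 0.003 at the start, 0.010 when it is home, its washer resting on the copper (hard stop); negative if pulled up. It slides stiffly, about 3 N of friction, with no spring, and stays where it is left
- rivet_small (a joint): how far the small round rivet is pressed down, m: 0 to 0.003 at the start, 0.010 when it is home, its washer resting on the copper (hard stop); negative if pulled up. It slides stiffly, about 3 N of friction, with no spring, and stays where it is left
- gourd: bystander: loose copper gourd ornament standing upright beside the block, 103 mm tall, 76 mm across, 0.25 to 0.5 kg; origin at the centre of its underside
- hammer: bystander: loose hammer lying on the bench beside the block, 260 mm long along its x axis, handle towards -x, head 26 mm thick; origin under the middle of its length
- jar: bystander: loose lidded glass jar beyond the block, 60 mm across, 65 mm tall; origin at the centre of its underside

How it is judged (in metres and radians):
On the way, in this order (a step that is already met when the one before it is completed fails the run):
1. the square-headed rivet is pressed home (value of joint rivet_square above 0.0085 m), for 0.2 s.
2. the large round rivet is pressed home (value of joint rivet_large above 0.0085 m), for 0.2 s.
3. the small round rivet is pressed home (value of joint rivet_small above 0.0085 m), for 0.2 s.
At the end, for the whole second after the job is handed in: all three rivets are home (washers within 1.5 mm of the copper), pressed in the order square, large round, small round; gourd, hammer and jar are within 30 mm of where they were, gourd and jar upright (value of joint each of rivet_square, rivet_large, rivet_small above 0.0085 m and distance of each of gourd, hammer, jar from where it was at the start of the episode below 0.03 m and angle between each of gourd, jar's own z axis and vertical below 0.2 rad); the robot touches nothing.
It fails at once if the large round rivet is pressed in by over 2 mm before the square one is home (value of joint rivet_large above 0.005 m and value of joint rivet_square below 0.0085 m).
It fails at once if the small round rivet is pressed in by over 2 mm before the other two are home (value of joint rivet_small above 0.005 m and value of joint any of rivet_square, rivet_large below 0.0085 m).
It fails at once if a rivet is pulled up by over 3 mm (value of joint any of rivet_square, rivet_large, rivet_small below -0.003 m).
It fails at once if a rivet or the plaque is rammed with over 30 N (contact force between any of rivet_square, rivet_large, rivet_small, plaque and anything else above 30 N).
It fails at once if the gourd, hammer or jar is shifted by over 30 mm, or the gourd or jar is tipped (distance of any of gourd, hammer, jar from where it was at the start of the episode above 0.03 m or angle between any of gourd, jar's own z axis and vertical above 0.3 rad).
It also fails if it takes over 43 s, if anything falls off the work surface, if the arm or the gripper's body presses on something with over 40 N, if the wrist force passes 120 N, or if a joint passes its speed limit or range.

## Working session

There is one attempt and no reset: what is moved stays moved. The work goes in short steps, Python scripts to look and compute and a tool call to move; the robot and the scene stay as the last step left them, time stands still between calls to the robot, and variables do not carry over. Pictures are saved under pics/ and viewed, at most 10 in all, crops included, and the job is handed in when it is done.

```bash
mkdir -p pics; ls
```

Run:
```python
from bench import r, imaging, status, job
import cv2,numpy as np
for n in("scene","side"):
    p,d=imaging.capture(n); cv2.imwrite(f"pics/{n}0.png",p[:,:,::-1]); np.save(f"pics/{n}0.npy",d)
print(status.observe())
for n in("scene","side","wrist"): print(n,imaging.camera_info(n))
```

```text
bench.py
pics
{'t': 0.1, 'joint_positions': array([ 1.10130188e+00,  9.17573737e-02,  1.23177513e+00,  1.10756480e-05,
        1.81980668e+00, -5.66893650e-02]), 'dq': array([-0.00027208, -0.00128334, -0.00339012,  0.00075383, -0.00018588,
        0.00051593]), 'effort': array([ 2.26779113e-03, -4.60219574e+01, -4.19217575e+01, -1.61335061e-05,
        1.06310585e-02, -2.84728486e-05]), 'ee_pos': array([240.58310402, 549.37108367, 230.27416993]), 'tool_rot': array([-6.43738799e-01, -3.07445587e+00,  2.64427616e-03]), 'contact_force': array([ 0.30173205, -0.57853719,  0.69286133]), 'torque': array([ 0.0370311 , -0.03116535,  0.05250913]), 'grasp_force': 0.0, 'width': 85.55356942105412}
scene {'mtx': array([[397.60791481,   0.        , 252.19233793],
       [  0.        , 397.60791481, 189.51939979],
       [  0.        ,   0.        ,   1.        ]]), 'rvec': array([ 2.23542383,  0.59274903, -0.25311617]), 'tvec': array([-580.24484768, -120.71570611, 1078.89012602])}
side {'mtx': array([[406.55540686,   0.        , 259.43975216],
       [  0.        , 406.55540686, 195.21012844],
       [  0.        ,   0.        ,   1.        ]]), 'rvec': array([ 0.68857642, -2.75876872,  0.95722073]), 'tvec': array([572.84408273, 258.38381111, 686.21585236])}
wrist {'mtx': array([[340.30927733,   0.        , 250.46681947],
       [  0.        , 340.30927733, 193.14553911],
       [  0.        ,   0.        ,   1.        ]]), 'rvec': array([-2.42673068, -1.58647719, -0.22105576]), 'tvec': array([-598.68608971,  -36.16457867,  379.19403349])}
```

View pics/scene0.png

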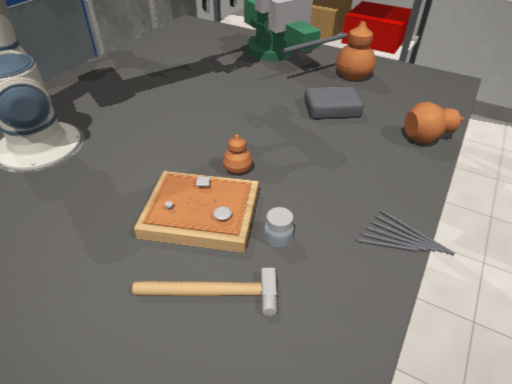

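View pics/side0.png

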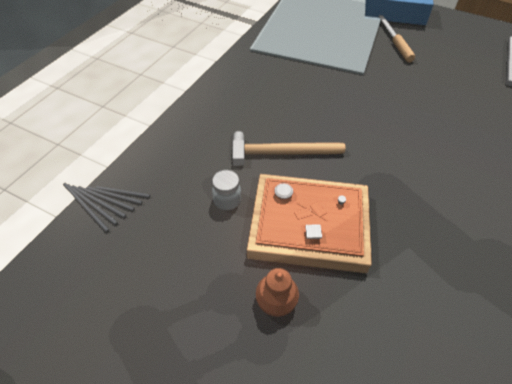

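Scene view: square head at about (203,182), large at (222,213), small at (169,204). Side view: square at (314,231), large at (285,190), small at (342,199). The gourd stands next to the square one. I'll enlarge both views.

Create h.py:
```python
from bench import r, imaging, status, job
import cv2,numpy as np
def P(c):
    R=cv2.Rodrigues(c["rvec"])[0]; return c["mtx"]@np.c_[R,c["tvec"]]
def tri(c1,u1,c2,u2):
    X=cv2.triangulatePoints(P(c1),P(c2),np.float64(u1).reshape(2,1),np.float64(u2).reshape(2,1)); X=(X[:3]/X[3]).ravel()
    e=[np.linalg.norm((P(c)@np.r_[X,1])[:2]/(P(c)@np.r_[X,1])[2]-u) for c,u in((c1,u1),(c2,u2))]
    return X.round(1),np.round(e,2)
def back(c,u,z):
    M=P(c);A=np.c_[M[:,:2],M[:,2]*z+M[:,3]]; q=np.linalg.solve(A,[*u,1]); return (q[:2]/q[2]).round(1)
```

Run:
```python
from h import *
a=cv2.imread("pics/scene0.png")[165:235,140:240]; b=cv2.imread("pics/side0.png")[175:245,265:365]
f=lambda x:cv2.resize(x,None,fx=4,fy=4,interpolation=cv2.INTER_CUBIC)
cv2.imwrite("pics/c1.png",np.hstack([f(a),f(b)]))
s,d=imaging.camera_info("scene"),imaging.camera_info("side")
for n,u,v in(("sq",(203,182),(314,231)),("lg",(222,213),(285,190)),("sm",(169,204),(342,199)),("gourdtop",(237,137),(279,271)),("jar",(280,215),(226,179))): print(n,tri(s,u,d,v))
```

```text
sq (array([510.5,  47.2,  52.9]), array([0.92, 1.06]))
lg (array([600.5, -14.9,  53.9]), array([1.15, 1.13]))
sm (array([490.5, -47.9,  54.3]), array([0.85, 0.86]))
gourdtop (array([522.7, 176.3, 101.8]), array([0.71, 1.01]))
jar (array([712.4,  26.3,  68.1]), array([0.99, 0.94]))
```

View pics/c1.png

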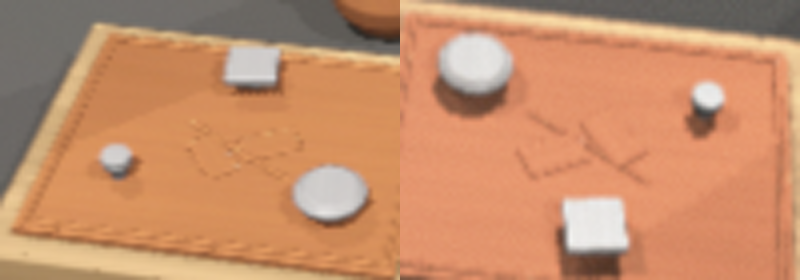

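Add to h.py:
```python
def to(X):
    o=status.observe();R=cv2.Rodrigues(o["tool_rot"])[0]
    return "shift",(R.T@(np.array(X)-o["ee_pos"])).round(1),"tcp",o["ee_pos"].round(1)
```

Run:
```python
from h import *
s,d=imaging.camera_info("scene"),imaging.camera_info("side")
for n,u,v in(("sq",(203.2,180.8),(313.4,230.1)),("lg",(222.4,212.2),(283.6,190.1)),("sm",(168.6,202.9),(341.6,198.6))): print(n,tri(s,u,d,v))
print(to((520,30,200)), cv2.Rodrigues(status.observe()["tool_rot"])[0].round(3))
c=imaging.camera_info("wrist");R=cv2.Rodrigues(c["rvec"])[0];print(-R.T@c["tvec"],R[2])
```

```text
sq (array([511.4,  47.9,  56.3]), array([0.72, 0.84]))
lg (array([601.6, -13.1,  55. ]), array([0.61, 0.6 ]))
sm (array([490.5, -47.2,  56.6]), array([0.37, 0.38]))
('shift', array([-464.3, -363.6,   30.9]), 'tcp', array([240.6, 549.4, 230.3])) [[-0.916  0.401 -0.001]
 [ 0.401  0.916 -0.002]
 [ 0.    -0.002 -1.   ]]
[176.70502246 576.73007823 373.73624081] [ 0.25161593 -0.1115877  -0.96137277]
```

Units first: shifts go in shares of 600 mm and turns go in shares of 2 rad. So -310 mm is -0.5167, -279 mm is -0.465.

shift_gripper --rows '[{"x": -0.05, "y": -0.04}, {"x": -0.1033, "y": -0.08}, {"x": -0.155, "y": -0.1217}, {"x": -0.2067, "y": -0.1617}, {"x": -0.2583, "y": -0.2017}, {"x": -0.31, "y": -0.2433}, {"x": -0.3617, "y": -0.2833}, {"x": -0.4133, "y": -0.3233}, {"x": -0.465, "y": -0.3633}, {"x": -0.5167, "y": -0.405}]' --finger_gap 0 --squeeze 20

```text
t: 0.93
ee_pos: [427.5, 200.9, 230.9]
tool_rot: [-0.643, -3.075, 0.0]
contact_force: [-0.5, 0.7, -0.8]
width: 0.1
grasp_force: 0.0
```

shift_gripper --rows '[{"x": -0.0517, "y": -0.04, "z": 0.0083}, {"x": -0.1033, "y": -0.08, "z": 0.0167}, {"x": -0.155, "y": -0.1217, "z": 0.025}, {"x": -0.2067, "y": -0.1617, "z": 0.0333}, {"x": -0.2567, "y": -0.2017, "z": 0.0467}, {"x": -0.2567, "y": -0.2017, "z": 0.0467}, {"x": -0.2567, "y": -0.2017, "z": 0.0467}, {"x": -0.2567, "y": -0.2017, "z": 0.0467}]'

```text
t: 1.6
ee_pos: [519.5, 30.2, 202.9]
tool_rot: [-0.645, -3.074, -0.0]
contact_force: [-0.7, -0.3, 0.0]
width: 0.1
grasp_force: 0.0
```

Run:
```python
from h import *
c=imaging.camera_info("wrist");p,_=imaging.capture("wrist");cv2.imwrite("pics/w1.png",p[:,:,::-1])
np.savez("pics/w1.npz",**c)
for X in((511.4,47.9,56.3),(601.6,-13.1,55),(490.5,-47.2,56.6)):
    u=P(c)@np.r_[X,1];print((u[:2]/u[2]).round(1))
print(to((511.4,47.9,80)))
```

```text
[266.3 162.1]
[244.3 272.6]
[157.4 183.6]
('shift', array([ 14.2,  12.4, 123.4]), 'tcp', array([519.4,  30.8, 203.3]))
```

View pics/w1.png

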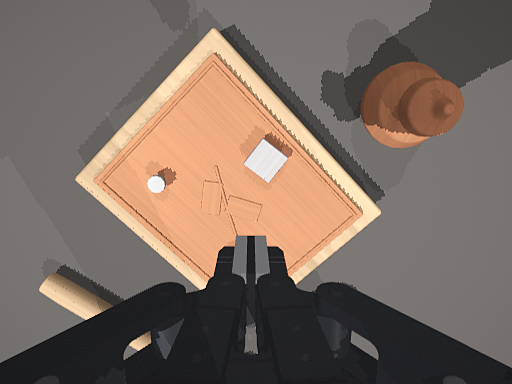

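The wrist view shows the square head at (266,160) and the small one at (156,184). Both are within 2 px of where my triangulated points project, so I'll approach the square.

Converted, 136 mm is 0.2267, 130 mm is 0.2167.

shift_gripper --rows '[{"x": 0.0083, "y": 0.0067, "z": 0.05}, {"x": 0.0167, "y": 0.0133, "z": 0.1}, {"x": 0.0233, "y": 0.02, "z": 0.15}, {"x": 0.0233, "y": 0.02, "z": 0.1917}, {"x": 0.0233, "y": 0.02, "z": 0.2167}, {"x": 0.0233, "y": 0.02, "z": 0.2267}, {"x": 0.0233, "y": 0.02, "z": 0.2267}, {"x": 0.0233, "y": 0.02, "z": 0.2267}]'

```text
t: 2.32
ee_pos: [512.0, 47.5, 68.5]
tool_rot: [0.641, 3.074, 0.001]
contact_force: [0.2, -0.3, 1.2]
width: 0.2
grasp_force: 0.0
```

```bash
python3 -c "
from h import *
print(to((511.4,47.9,56)),status.observe()['contact_force'])"
```

```text
('shift', array([ 0.8,  0.1, 12.5]), 'tcp', array([512. ,  47.5,  68.5])) [ 0.16837941 -0.32135207  1.24978053]
```

Converted, 14 mm is 0.0233, 13 mm is 0.0217.

shift_gripper --rows '[{"z": 0.0067}, {"z": 0.0133}, {"z": 0.015}, {"z": 0.0167}, {"z": 0.0183}, {"z": 0.02}, {"z": 0.0217}, {"z": 0.0233}, {"z": 0.0233}]'

```text
t: 3.07
ee_pos: [511.8, 46.6, 53.5]
tool_rot: [0.644, 3.074, 0.0]
contact_force: [-1.2, 0.3, 3.0]
width: -0.0
grasp_force: 1.1
```

shift_gripper --rows '[{"z": 0.001}, {"z": 0.002}, {"z": 0.003}, {"z": 0.004}, {"z": 0.005}, {"z": 0.005}]'

```text
t: 3.57
ee_pos: [511.8, 46.6, 50.2]
tool_rot: [0.644, 3.075, -0.0]
contact_force: [-0.0, -0.7, 2.9]
width: -0.2
grasp_force: 1.1
```

Converted, 2.2 mm is 0.0037, 1.8 mm is 0.003.

shift_gripper --rows '[{"z": 0.001}, {"z": 0.002}, {"z": 0.003}, {"z": 0.0037}, {"z": 0.0037}, {"z": 0.0037}]'

```text
t: 4.07
ee_pos: [511.8, 46.6, 48.1]
tool_rot: [0.644, 3.075, -0.0]
contact_force: [1.8, -0.7, 1.7]
width: -0.2
grasp_force: 0.9
```

shift_gripper --rows '[{"z": 0.0007}, {"z": 0.0013}, {"z": 0.0013}, {"z": 0.0013}]'

```text
t: 4.4
ee_pos: [511.8, 46.6, 47.5]
tool_rot: [0.644, 3.075, -0.0]
contact_force: [0.6, -0.4, 4.1]
width: 0.2
grasp_force: 1.9
```

Converted, 0.8 mm is 0.0013, 0.4 mm is 0.0007.

shift_gripper --rows '[{"z": 0.0007}, {"z": 0.0013}, {"z": 0.0013}, {"z": 0.0013}, {"z": 0.0013}]'

```text
t: 4.82
ee_pos: [511.9, 46.6, 47.2]
tool_rot: [0.644, 3.074, 0.0]
contact_force: [-0.6, -2.8, 7.2]
width: 0.0
grasp_force: 3.2
```

shift_gripper --rows '[{"z": 0.0005}, {"z": 0.0008}, {"z": 0.0008}, {"z": 0.0008}]'

```text
t: 5.15
ee_pos: [511.9, 46.6, 47.0]
tool_rot: [0.644, 3.074, 0.0]
contact_force: [-1.3, -3.0, 7.9]
width: -0.2
grasp_force: 4.0
```

The force climbs against a hard stop at z≈47, so the square rivet is home. I'll lift and move to the large one.

Converted, -40 mm is -0.0667, -25 mm is -0.0417.

shift_gripper --rows '[{"z": -0.005}, {"z": -0.0167}, {"z": -0.0417}, {"z": -0.0667}, {"z": -0.0667}, {"z": -0.0667}]'

```text
t: 5.65
ee_pos: [512.0, 46.8, 86.3]
tool_rot: [0.643, 3.074, 0.001]
contact_force: [-0.4, 0.4, -0.9]
width: 0.0
grasp_force: 0.0
```

```bash
python3 -c "
from h import *
print(to((601.6,-13.1,68)),status.observe()['contact_force'])
c=imaging.camera_info('side');p,_=imaging.capture('side');cv2.imwrite('pics/s2.png',cv2.resize(p[165:255,255:375,::-1],None,fx=5,fy=5,interpolation=cv2.INTER_CUBIC))"
```

```text
('shift', array([-106.1,  -19. ,   18.4]), 'tcp', array([512. ,  46.8,  86.3])) [-0.37681293  0.36600681 -0.89553202]
```

View pics/s2.png

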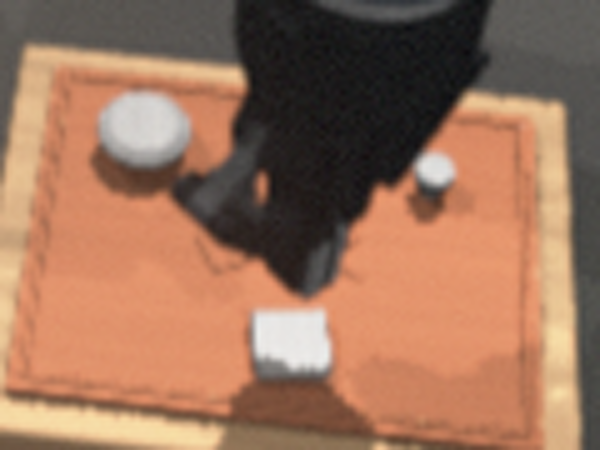

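The crop puts the square head at about (313,233) in the side image, lower than before and sitting on the copper. The other two rivets still stand proud.

Converted, -106 mm is -0.1767, -90 mm is -0.15.

shift_gripper --rows '[{"x": -0.05, "y": -0.0083}, {"x": -0.1, "y": -0.0167}, {"x": -0.15, "y": -0.0267}, {"x": -0.1767, "y": -0.0317, "z": 0.0133}, {"x": -0.1767, "y": -0.0317, "z": 0.0233}, {"x": -0.1767, "y": -0.0317, "z": 0.0283}, {"x": -0.1767, "y": -0.0317, "z": 0.0283}, {"x": -0.1767, "y": -0.0317, "z": 0.0283}]'

```text
t: 6.37
ee_pos: [600.1, -12.6, 68.1]
tool_rot: [-0.642, -3.073, -0.0]
contact_force: [1.0, 0.1, 0.9]
width: 0.1
grasp_force: 0.0
```

```bash
python3 -c "
from h import *
print(to((601.6,-13.1,56)),status.observe()['contact_force'])"
```

```text
('shift', array([-1.6,  0.1, 12.1]), 'tcp', array([600.1, -12.6,  68.1])) [1.03583162 0.13339203 0.86496691]
```

Converted, 14 mm is 0.0233, 13 mm is 0.0217.

shift_gripper --rows '[{"x": -0.0017, "z": 0.0067}, {"x": -0.0017, "z": 0.0133}, {"x": -0.0017, "z": 0.015}, {"x": -0.0017, "z": 0.0167}, {"x": -0.0017, "z": 0.0183}, {"x": -0.0017, "z": 0.02}, {"x": -0.0017, "z": 0.0217}, {"x": -0.0017, "z": 0.0233}, {"x": -0.0017, "z": 0.0233}]'

```text
t: 7.12
ee_pos: [602.2, -13.6, 55.2]
tool_rot: [0.644, 3.075, 0.0]
contact_force: [-0.9, -0.1, 2.4]
width: 0.1
grasp_force: 1.0
```

shift_gripper --rows '[{"z": 0.001}, {"z": 0.002}, {"z": 0.003}, {"z": 0.004}, {"z": 0.005}, {"z": 0.006}, {"z": 0.007}, {"z": 0.007}]'

```text
t: 7.78
ee_pos: [602.1, -13.7, 50.6]
tool_rot: [0.644, 3.075, 0.0]
contact_force: [-0.4, 1.2, 2.5]
width: -0.1
grasp_force: 1.1
```

Converted, 3 mm is 0.005, 2.4 mm is 0.004.

shift_gripper --rows '[{"z": 0.001}, {"z": 0.002}, {"z": 0.003}, {"z": 0.004}, {"z": 0.005}, {"z": 0.005}, {"z": 0.005}]'

```text
t: 8.37
ee_pos: [602.2, -13.7, 47.8]
tool_rot: [0.644, 3.075, 0.0]
contact_force: [-0.1, 0.7, 2.0]
width: 0.5
grasp_force: 1.1
```

shift_gripper --rows '[{"z": 0.0007}, {"z": 0.0013}, {"z": 0.002}, {"z": 0.002}, {"z": 0.002}]'

```text
t: 8.78
ee_pos: [602.2, -13.7, 47.3]
tool_rot: [0.644, 3.074, 0.0]
contact_force: [-1.7, 0.4, 5.8]
width: -0.2
grasp_force: 2.8
```

Converted, 0.8 mm is 0.0013, 0.4 mm is 0.0007.

shift_gripper --rows '[{"z": 0.0007}, {"z": 0.0013}, {"z": 0.0013}, {"z": 0.0013}, {"z": 0.0013}]'

```text
t: 9.2
ee_pos: [602.2, -13.7, 47.0]
tool_rot: [0.644, 3.074, 0.0]
contact_force: [-3.1, -0.4, 7.9]
width: 0.0
grasp_force: 3.9
```

shift_gripper --rows '[{"z": -0.005}, {"z": -0.0167}, {"z": -0.0417}, {"z": -0.0667}, {"z": -0.0667}, {"z": -0.0667}]'

```text
t: 9.7
ee_pos: [602.6, -13.8, 86.5]
tool_rot: [0.644, 3.073, 0.0]
contact_force: [0.5, -0.6, -1.0]
width: 0.3
grasp_force: 0.0
```

```bash
python3 -c "
from h import *
print(to((490.5,-47.2,68)),status.observe()['contact_force'])"
```

```text
('shift', array([ 89.3, -75.5,  18.3]), 'tcp', array([602.6, -13.8,  86.5])) [ 0.48136282 -0.58969984 -0.97425297]
```

The large rivet gave the same signature, 7.9 N at z=47.0, so it is home too. The small one is next.

Converted, 89 mm is 0.1483, -75 mm is -0.125.

shift_gripper --rows '[{"x": 0.0367, "y": -0.0317}, {"x": 0.075, "y": -0.0633}, {"x": 0.1117, "y": -0.095}, {"x": 0.1483, "y": -0.125}, {"x": 0.1483, "y": -0.125, "z": 0.0167}, {"x": 0.1483, "y": -0.125, "z": 0.0267}, {"x": 0.1483, "y": -0.125, "z": 0.0267}, {"x": 0.1483, "y": -0.125, "z": 0.0267}]'

```text
t: 10.37
ee_pos: [490.4, -46.4, 68.5]
tool_rot: [-0.643, -3.073, -0.0]
contact_force: [-0.2, 0.4, -0.5]
width: 0.4
grasp_force: 0.0
```

```bash
python3 -c "
from h import *
print(to((490.5,-47.2,56)),status.observe()['contact_force'])
c=imaging.camera_info('scene');p,_=imaging.capture('side');cv2.imwrite('pics/s3.png',cv2.resize(p[165:255,255:375,::-1],None,fx=5,fy=5,interpolation=cv2.INTER_CUBIC))"
```

```text
('shift', array([-0.4, -0.7, 12.5]), 'tcp', array([490.4, -46.4,  68.5])) [-0.15481078  0.43155065 -0.51376258]
```

View pics/s3.png

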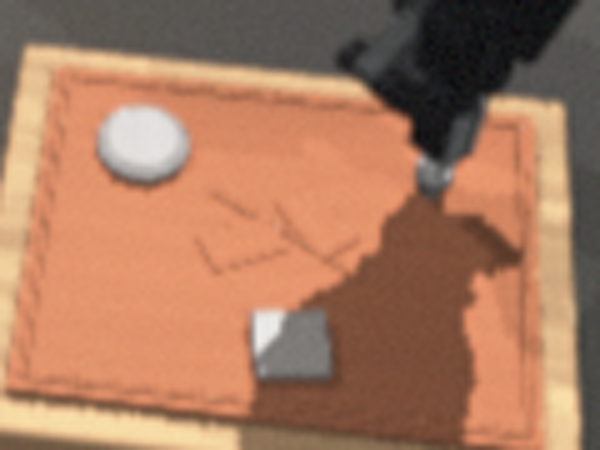

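The crop shows the large head (143,142) and the square head (291,345) seated flat. The fingertips stand just over the small head at (434,170).

Converted, 14 mm is 0.0233, 13 mm is 0.0217.

shift_gripper --rows '[{"y": -0.0012, "z": 0.0067}, {"y": -0.0012, "z": 0.0133}, {"y": -0.0012, "z": 0.015}, {"y": -0.0012, "z": 0.0167}, {"y": -0.0012, "z": 0.0183}, {"y": -0.0012, "z": 0.02}, {"y": -0.0012, "z": 0.0217}, {"y": -0.0012, "z": 0.0233}, {"y": -0.0012, "z": 0.0233}]'

```text
t: 11.17
ee_pos: [490.1, -47.3, 55.6]
tool_rot: [-0.644, -3.075, 0.0]
contact_force: [-0.5, -0.3, 0.2]
width: -0.1
grasp_force: 0.0
```

shift_gripper --rows '[{"z": 0.001}, {"z": 0.002}, {"z": 0.003}, {"z": 0.004}, {"z": 0.005}, {"z": 0.006}, {"z": 0.007}, {"z": 0.007}]'

```text
t: 11.83
ee_pos: [490.3, -47.3, 51.5]
tool_rot: [0.644, 3.075, 0.0]
contact_force: [-0.3, 0.9, 2.5]
width: -0.2
grasp_force: 1.1
```

Converted, 3.5 mm is 0.0058, 3 mm is 0.005.

shift_gripper --rows '[{"z": 0.001}, {"z": 0.002}, {"z": 0.003}, {"z": 0.004}, {"z": 0.005}, {"z": 0.0058}, {"z": 0.0058}]'

```text
t: 12.42
ee_pos: [490.2, -47.3, 48.0]
tool_rot: [0.644, 3.075, -0.0]
contact_force: [-0.0, 0.4, 2.0]
width: 0.1
grasp_force: 1.0
```

shift_gripper --rows '[{"z": 0.0007}, {"z": 0.0013}, {"z": 0.002}, {"z": 0.002}, {"z": 0.002}]'

```text
t: 12.83
ee_pos: [490.3, -47.3, 47.4]
tool_rot: [0.644, 3.075, 0.0]
contact_force: [-1.9, 0.4, 4.7]
width: -0.1
grasp_force: 2.5
```

Converted, 1.1 mm is 0.0018, 0.8 mm is 0.0013.

shift_gripper --rows '[{"z": 0.0007}, {"z": 0.0013}, {"z": 0.0018}, {"z": 0.0018}, {"z": 0.0018}]'

```text
t: 13.25
ee_pos: [490.3, -47.3, 46.9]
tool_rot: [0.644, 3.074, -0.0]
contact_force: [-3.8, 0.4, 7.3]
width: 0.0
grasp_force: 4.2
```

shift_gripper --rows '[{"z": -0.005}, {"z": -0.0167}, {"z": -0.0417}, {"z": -0.0917}, {"z": -0.1417}, {"z": -0.1833}, {"z": -0.1833}, {"z": -0.1833}]'

```text
t: 13.92
ee_pos: [491.1, -47.5, 157.8]
tool_rot: [0.643, 3.071, 0.0]
contact_force: [0.3, -0.3, -0.4]
width: 0.0
grasp_force: 0.0
```

```bash
python3 -c "
from h import *
p,_=imaging.capture('side');cv2.imwrite('pics/s4.png',cv2.resize(p[125:315,195:395,::-1],None,fx=3,fy=3,interpolation=cv2.INTER_CUBIC))"
```

```text
(no output)
```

View pics/s4.png

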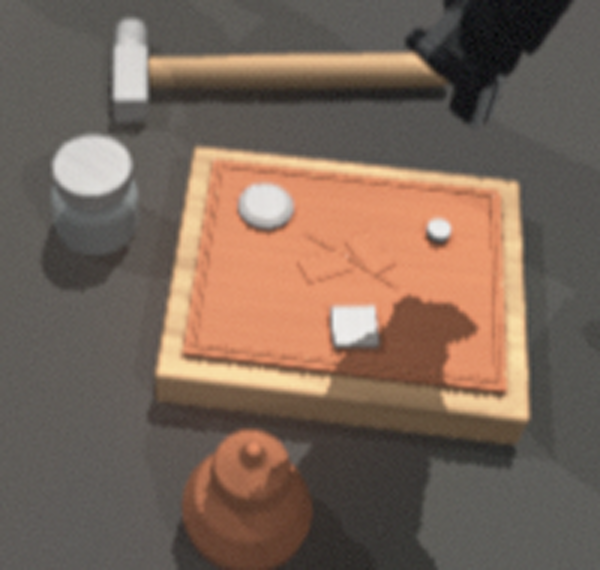

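The picture shows all three heads seated: large (266,206), small (438,230) and square (355,327). The gourd, jar and hammer are unmoved and the gripper is clear.

```bash
python3 -c "
from bench import r, imaging, status, job
print(job.job_done())"
```

```text
the job is handed in; nothing more can be done
None
```

I pressed the rivets home in order (square, large round, small round) and handed the job in at about 14 s; each stopped firmly at about 8 N, the gourd, hammer and jar stayed put, and no verdict was shown.

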